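# Set the light attenuator to its half step and hold it

### The job

Set the microscope lamp's attenuator unit to its half step: take the steel stop pin from its stand and fit it in the middle one of the three holes on top of the unit, pushed home until its flange sits on the top plate, and let go of it. Then take the black knob and draw the sprung rod straight out of its bore, without wrenching it sideways, until the pin stops it, and finish while still holding the knob there, with the pin in place. Leave the oil bottle, the objective and the slide box alone.

Things in the scene. Friction and masses are not known exactly. Their poses are not given: they have to be found in the camera images.
- pin_grip (a point): Grip point of the loose steel stop pin, upright in an aluminium stand block (56 x 56 x 40 mm): on its axis, on the handle, 28 mm above the flange's underside, 14 mm below the pin's top. From below: stem 8 mm diameter, 34 mm long, tapered tip; flange 22 mm diameter, 5 mm thick, resting on the stand; handle 14 mm diameter, 37 mm long. 60 g. z up along the pin.
- pin_shoulder (a point): Point on the stop pin's axis at the underside of its flange, 34 mm above the stem's tip. The pin is home when this point lies at the mouth of the middle hole.
- pin: The stop pin, 76 mm overall; origin at its stem's tip, z up along it.
- unit: Fixed white attenuator unit, 163 mm long, 60 mm wide (foot 74), top at 88.5 mm, aluminium top plate 20 mm thick with three holes. Origin on the bench under the middle hole. Level -x is the way the rod comes out, z up. From the origin it reaches 117 mm to -x (face with the bore) and 46 mm to +x (plus a black tube, 50 mm).
- hole_middle (a point): Centre of the mouth, 88.5 mm above the bench, of the middle one of three vertical holes of 10 mm diameter (chamfered 1.5 mm) in a row along the rod's direction, 15 mm apart. The pin's stem goes in to its full length without resistance. Axes as the unit.
- bore_mouth (a point): Centre of the round bore (15.2 mm diameter, guide 40 mm long) in the unit's end face, 60 mm above the bench, 117 mm along -x from the middle hole. Axes as the unit: the bore runs along x, the rod comes out along -x.
- knob (a point): Centre of the waist of the rod's black knob, on the rod's axis, about 59 mm above the bench: the place to grip. Waist 22 mm diameter, 28 mm long along the rod, then an outer lip 32 mm diameter, 6 mm thick. Rod fully in, as at the start: this point is 44 mm outside the bore mouth; stopped by the pin in the middle hole: 69 to 71 mm, 25 to 27 mm further out.
- rod: The rod with its knob: round level steel rod, 14 mm diameter, 0.22 kg, loose in the bore with 1.2 mm play. A hidden fork on it stops against a pin (after about 11, 26 or 41 mm, by hole; 42 with no pin). A spring draws it in with 4 to 6 N and returns it when let go. Origin on its axis, 161 mm from the knob point along +x; axes as the unit.
- oil_bottle_mid (a point): Bystander: small amber bottle, 32 mm diameter, 65 mm high, upright; point half-way up.
- objective_mid (a point): Bystander: steel microscope objective standing on the bench, 34 mm diameter, 52 mm high; point half-way up.
- slide_box_mid (a point): Bystander: flat closed grey slide box, 85 x 110 x 28 mm; point at its centre.
There are look-alikes about, which are no part of the job. Leave any pink look-alike of the pin alone.

How it is judged:
By the outcome, as a careful person would: the job done as asked, in the order asked, and still so for the second after the job is handed in, while the arm keeps its last pose, push and grip.
It also fails if it takes over 51 s, if anything falls off the work surface, if the arm or the gripper's body presses on something with over 40 N, if the wrist force passes 120 N, or if a joint passes its speed limit or range.

### The arm

A 6-joint arm with a two-finger parallel gripper is mounted at the origin on the work surface. World frame = base frame: x ahead of the robot, y to its left, z up, the work surface at z = 0. Lengths are in m, angles in rad, forces in N, time in s.
With the tool pointing down it reaches from about 0.275 to 0.775 m from the base axis. Payload 14.6 kg.
Tool frame: the origin (TCP) lies at the centre of the arm's flange, where the gripper is bolted on; the fingertips stand bot.tip_reach ahead of it and the grasp point (between the pads) lies 155 mm ahead of it (bot.tip_reach is the distance from the TCP to the fingertips, in m); y points along the fingers, x is the direction in which the jaws open and shut, and the axes are right-handed (so a half turn about y gives the same grasp; the last joint's range is limited). The gripper opens to 85 mm and grips with 20 to 120 N. Pads are 22 mm wide; open, the fingers measure 114 mm over their backs; the gripper's body (76 mm by 85 mm) begins 54 mm behind the grasp point. The pads swing forward as they close: fully open they stand 13 mm farther back than shut.
Start: joints at [-1.466, 0.263, -0.048, 1.259, 0, 1.415], TCP at [0.135, -0.507, 0.405] pointing down, gripper open.
Joint ranges: [-2.65, 2.65], [-0.89, 1.7], [-1.18, 1.37], [-2.13, 2.11], [-1.35, 1.29], [-3.14, 3.14]. Speed limits (rad/s): [1.89, 1.89, 2.57, 2.79, 3.14, 3.14].

### API

Orientations are given as a rotation vector (axis times angle).
In Python, from plant import get_state, imaging, ticket, bot gives the robot as it stands. The module is installed in compiled form; this text tells all that it offers.
- The arm moves only by the shell command python3 -m pendant 'ROWS' [OPENING] [FORCE]. ROWS is text: rows parted by semicolons, each of 6 numbers parted by spaces: the shift along the world's x, y, z in mm, then the turn, a rotation vector about the world's x, y, z in rad. In form: dx dy dz rx ry rz; .... A call has 1 to 10 rows; each row is the pose to reach, as a shift and turn from the pose commanded when the call began; what a row does not reach only later rows make up. A row lasts 1/12 s, in which the tool goes at most 41.7 mm and 7.16 degrees, less where a joint would pass 70% of its speed; a pose out of reach is approached as far as the arm can. A call with a gripper value outside its range is refused whole. OPENING is the gripper's target within -1 to 1 (fully open at 1, half-way at 0, shut at -1), set as the call begins (- or left out, the last holds). The fingers move at their own pace and stop on an object; FORCE is the grip in N (left out, the last holds). Time passes only in rows, so rows that repeat a pose let the fingers close. It gives the time, the measured TCP pose, the force and the opening at its end, in the units of the state.
- get_state(): the state, without advancing time (a new reading comes with each control period).
- imaging.read_camera(name): name is "scene" or "top" or "wrist"; returns a dict with "image" (480x640x3 uint8, blue, green, red), "camera_matrix" (3x3 intrinsics, pixels), "rvec" (rotation vector, rad) and "tvec" (3), from world to camera coordinates, as OpenCV has them. Camera axes: x right, y down, z forward; pixel columns grow to the right and rows downward; lengths in m; the calibration is good to about 2 mm. The wrist camera is an equidistant fisheye: a pixel r from the principal point sees the ray r / f radians off the axis. A picture is of the moment at which its call begins. There is no depth.
- ticket.close_job(): hands the job in, once; it reports no verdict.
The state is a dict: "t": time; "joints": joint angles; "dq": joint speeds; "tau": joint torques, N m; "tcp_pos": TCP position; "tcp_rot": TCP orientation; "contact_force": force on the tool from outside, world axes, zero at the start; "ft_torque": the same for the moment, N m; "gripper_width": opening from 0.0 (shut) to 1.0 (fully open).
Only numpy, scipy, OpenCV 4.12 (cv2) and the standard library are available. Lean on these libraries where they do the work, as an engineer would, in place of code of your own. Each camera call takes 0.05 s, during which the arm holds its last target.

## Working session

There is one attempt and no reset: what is moved stays moved. The work goes in short steps, Python scripts to look and compute and a shell command to move; the robot and the scene stay as the last step left them, time stands still between calls to the robot, and variables do not carry over. Pictures are saved under pics/ and viewed, and the job is handed in when it is done.

```bash
mkdir -p pics; cat > h.py <<'E'
import numpy as np,cv2
from plant import get_state, imaging, ticket, bot
def snap(n,tag):
    d=imaging.read_camera(n); cv2.imwrite(f'pics/{tag}.png',d['image']); np.savez(f'pics/{tag}.npz',**{k:np.array(v) for k,v in d.items()}); return d
def load(tag): return dict(np.load(f'pics/{tag}.npz'))
def ray(d,u,v,fish=False):
    K=np.array(d['camera_matrix']);R=cv2.Rodrigues(np.array(d['rvec'],float))[0];t=np.array(d['tvec'],float).ravel()
    x=(u-K[0,2])/K[0,0];y=(v-K[1,2])/K[1,1]
    if fish:
        r=np.hypot(x,y); c=np.array([np.sin(r)*x/(r+1e-12),np.sin(r)*y/(r+1e-12),np.cos(r)])
    else: c=np.array([x,y,1.])
    return -R.T@t, R.T@c/np.linalg.norm(c)
def onz(d,u,v,z,fish=False):
    o,r=ray(d,u,v,fish); return o+r*(z-o[2])/r[2]
def proj(d,p,fish=False):
    K=np.array(d['camera_matrix']);R=cv2.Rodrigues(np.array(d['rvec'],float))[0];t=np.array(d['tvec'],float).ravel()
    c=R@np.array(p)+t
    if fish:
        n=np.hypot(c[0],c[1]); th=np.arctan2(n,c[2]); return K[0,2]+K[0,0]*th*c[0]/n, K[1,2]+K[1,1]*th*c[1]/n
    return K[0,2]+K[0,0]*c[0]/c[2],K[1,2]+K[1,1]*c[1]/c[2]
def tri(*prs):
    A=np.zeros((3,3));b=np.zeros(3)
    for o,r in prs:
        M=np.eye(3)-np.outer(r,r);A+=M;b+=M@o
    return np.linalg.solve(A,b)
E
python3 - <<'E'
from h import *
for n in ['scene','top','wrist']:
    d=snap(n,n+'0'); o,r=ray(d,320,240); print(n,o,r,d['camera_matrix'])
print(get_state(),bot.tip_reach)
E
```

```text
scene [ 1.17939602 -0.53485335  0.59401836] [-0.61666408  0.55452675 -0.55877141] [[490.01848112   0.         317.53758936]
 [  0.         490.01848112 233.83047945]
 [  0.           0.           1.        ]]
top [3.99437260e-01 1.00802292e-03 1.24860790e+00] [ 0.17037174  0.01966905 -0.98518354] [[504.41184187   0.         323.9127602 ]
 [  0.         504.41184187 237.37226435]
 [  0.           0.           1.        ]]
wrist [ 0.20354956 -0.48874638  0.37258209] [-0.27616114 -0.06057451 -0.95920058] [[371.64829954   0.         323.83123501]
 [  0.         371.64829954 239.73801421]
 [  0.           0.           1.        ]]
{'t': 0.15, 'joints': array([-1.46630508e+00,  2.63421640e-01, -4.87700116e-02,  1.25936711e+00,
        1.60201155e-05,  1.41549897e+00]), 'dq': array([-0.00097466, -0.00154022,  0.00282356, -0.0007564 ,  0.00026743,
        0.00166181]), 'tau': array([ 2.14090112e-03, -6.37826157e+01,  3.84648120e+01,  1.06465851e-02,
       -6.94488631e-05, -1.42785768e-05]), 'tcp_pos': array([ 0.13485209, -0.50732663,  0.40433881]), 'tcp_rot': array([-1.32037844,  1.01606176, -1.01520594]), 'contact_force': array([0.4479899 , 0.44618143, 0.73304368]), 'ft_torque': array([ 0.06100021, -0.02173693,  0.02512966]), 'gripper_width': 0.9958540587559785} 0.1734
```

View pics/scene0.png

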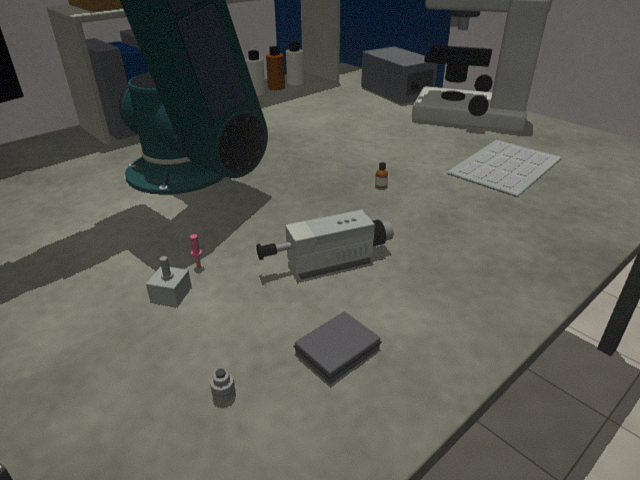

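View pics/top0.png

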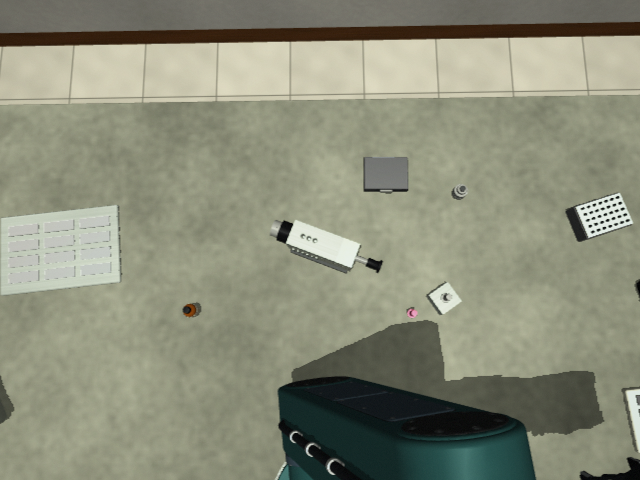

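View pics/wrist0.png

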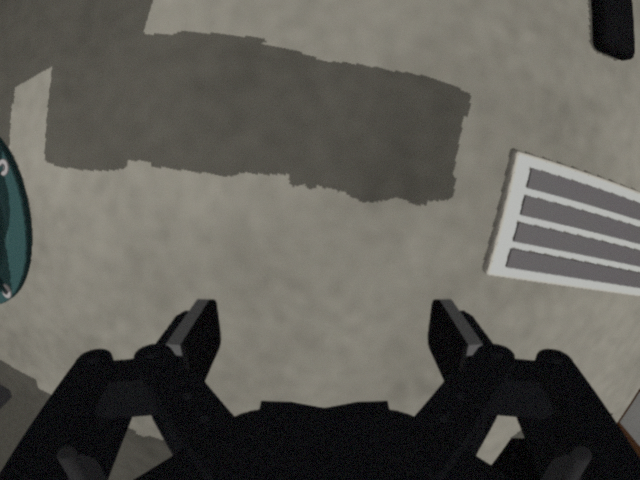

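```bash
python3 - <<'E'
from h import *
s=get_state(); print(cv2.Rodrigues(s['tcp_rot'])[0].round(3))
E
```

```text
[[ 0.257 -0.     0.966]
 [-0.966  0.001  0.257]
 [-0.001 -1.     0.   ]]
```

```bash
python3 - <<'E'
from h import *
d=load('top0')
a=d['image'][205:325,260:480]; b=load('scene0')['image'][200:320,130:410]
cv2.imwrite('pics/c1.png',cv2.resize(a,None,fx=3.6,fy=3.6,interpolation=2)[:, :800])
cv2.imwrite('pics/c2.png',cv2.resize(b,None,fx=2.85,fy=2.85,interpolation=2))
E
```

```text
(no output)
```

View pics/c1.png

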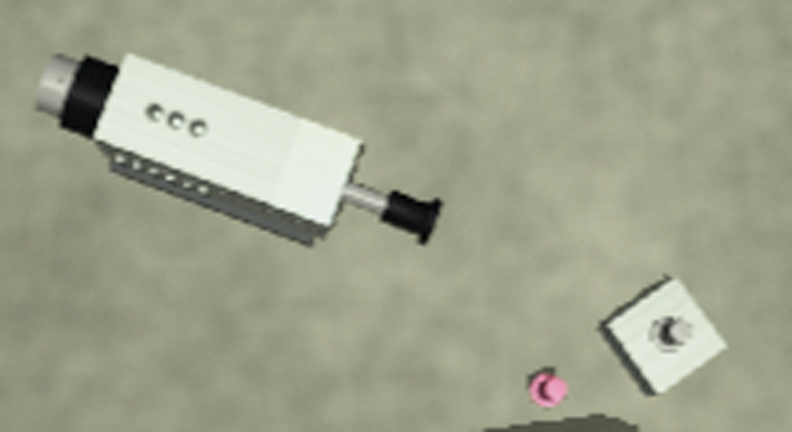

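View pics/c2.png

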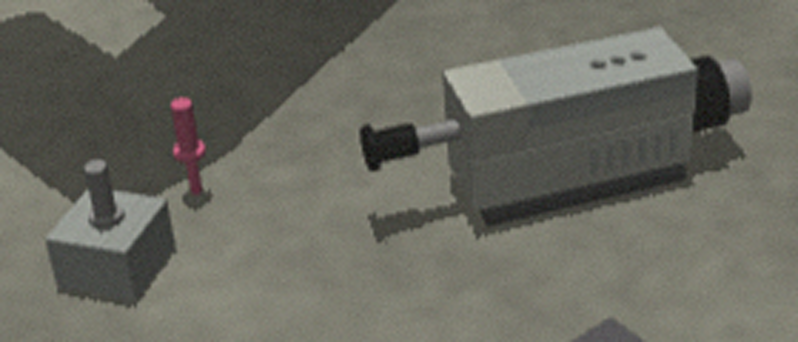

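```bash
python3 - <<'E'
from h import *
t=load('top0');s=load('scene0')
T=lambda x,y:(260+(x+.5)/3.6-.5,205+(y+.5)/3.6-.5)
S=lambda x,y:(130+(x+.5)/2.85-.5,200+(y+.5)/2.85-.5)
pt=T(683,330); ps=S(96,164)
print('pin top',onz(t,*pt,.082),onz(s,*ps,.082), tri(ray(t,*pt),ray(s,*ps)))
print('flange',onz(t,*T(669,334),.045),onz(s,*S(106,214),.045))
for a,b in (((155,112),(639,56)),((176,120),(618,60)),((198,128),(597,64))):
    print('hole',onz(t,*T(*a),.0885),onz(s,*S(*b),.0885),tri(ray(t,*T(*a)),ray(s,*S(*b))))
print('knob',onz(t,*T(408,213),.06),onz(s,*S(396,142),.06))
print('lip end',onz(t,*T(431,221),.06),onz(s,*S(371,147),.06))
print('top corners',[onz(t,*T(*c),.0885).round(4) for c in((126,54),(362,143),(330,225),(96,135))])
print('top corners',[onz(s,*S(*c),.0885).round(4) for c in((442,70),(663,28),(695,68),(472,112))])
print('pink',onz(t,*T(553,388),.05), 'stand',[onz(t,*T(*c),.04).round(4) for c in((672,277),(727,346),(658,394),(604,325))])
E
```

```text
pin top [ 0.46649315 -0.27133975  0.082     ] [ 0.46556863 -0.26919523  0.082     ] [ 0.46674557 -0.27039145  0.08320993]
flange [ 0.46610375 -0.27066869  0.045     ] [ 0.46843596 -0.27100789  0.045     ]
hole [0.61064309 0.06456725 0.0885    ] [0.61275729 0.06476673 0.0885    ] [0.61133006 0.06519177 0.08754445]
hole [0.60519643 0.05094058 0.0885    ] [0.60665296 0.05042243 0.0885    ] [0.60553273 0.0511846  0.08762523]
hole [0.59975212 0.03669101 0.0885    ] [0.60060097 0.03620113 0.0885    ] [0.59990554 0.03677212 0.08792759]
knob [ 0.54623758 -0.10024991  0.06      ] [ 0.54785105 -0.09826203  0.06      ]
lip end [ 0.5407725  -0.11520462  0.06      ] [ 0.54122104 -0.11396607  0.06      ]
top corners [array([0.6494, 0.0834, 0.0885]), array([ 0.5886, -0.0693,  0.0885]), array([ 0.5355, -0.0476,  0.0885]), array([0.596 , 0.1029, 0.0885])]
top corners [array([ 0.5345, -0.0467,  0.0885]), array([0.5976, 0.1046, 0.0885]), array([0.6496, 0.0816, 0.0885]), array([ 0.5879, -0.0646,  0.0885])]
pink [ 0.43164819 -0.19237733  0.05      ] stand [array([ 0.504 , -0.2757,  0.04  ]), array([ 0.4581, -0.3095,  0.04  ]), array([ 0.4273, -0.2626,  0.04  ]), array([ 0.4727, -0.2293,  0.04  ])]
```

Steel pin candidates are the stand pin at top (449,297) / scene (164,258) and the pink look-alike at top (413,313) / scene (195,250). I choose the steel one in the aluminium stand, and the close crops confirm it. The unit's middle hole is at top (309,238), and the knob waist is at top (373,264).

```bash
python3 -m pendant '15 10 0 0 0 0.05; 45 30 -5 0 0 0.15; 82 58 -15 0 0 0.26; 119 84 -25 0 0 0.37; 156 111 -35 0 0 0.48; 193 138 -45 0 0 0.59; 230 164 -55 0 0 0.70; 267 190 -65 0 0 0.80; 304 217 -75 0 0 0.88; 325 232 -80 0 0 0.932' 1 40 && python3 -m pendant '5 4 -3 0 0 0; 7 5 -5 0 0 0; 7 5 -5 0 0 0'; python3 - <<'E'
from h import *
d=snap('wrist','w1'); s=get_state(); print(s['tcp_pos'],cv2.Rodrigues(s['tcp_rot'])[0].round(3),s['joints'],ray(d,320,240)[0])
print(proj(d,[.4665,-.2705,.082],True),proj(d,[.4665,-.2705,.045],True))
E
```

```text
t: 0.98
tcp_pos: [0.4453, -0.2852, 0.3282]
tcp_rot: [-1.551, 0.294, -0.294]
contact_force: [0.3, -1.2, -0.5]
gripper_width: 1.0
t: 1.23
tcp_pos: [0.451, -0.2816, 0.3232]
tcp_rot: [-1.55, 0.298, -0.296]
contact_force: [-0.1, 0.0, -0.5]
gripper_width: 1.002
[ 0.45048678 -0.28217263  0.32366443] [[ 0.929 -0.001  0.371]
 [-0.371  0.     0.929]
 [-0.001 -1.    -0.   ]] [-7.12886683e-01  3.12373135e-01 -2.02421366e-01  1.05649106e+00
 -2.64725676e-04  1.23761698e+00] [ 0.47694719 -0.21491542  0.29156141]
(np.float64(343.11295423741785), np.float64(230.16110170887762)) (np.float64(340.48421400384666), np.float64(216.23215487876084))
```

View pics/w1.png

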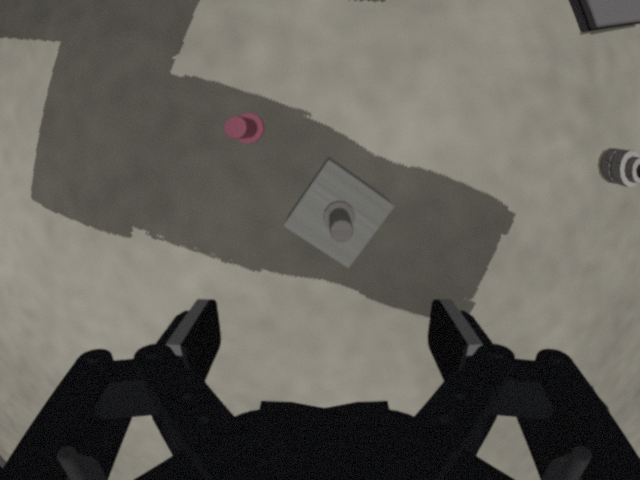

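```bash
python3 - <<'E'
from h import *
d=load('w1'); 
cv2.imwrite('pics/c3.png',cv2.resize(d['image'][150:280,270:410],None,fx=4.2,fy=4.2,interpolation=2)*2)
E
```

```text
(no output)
```

View pics/c3.png

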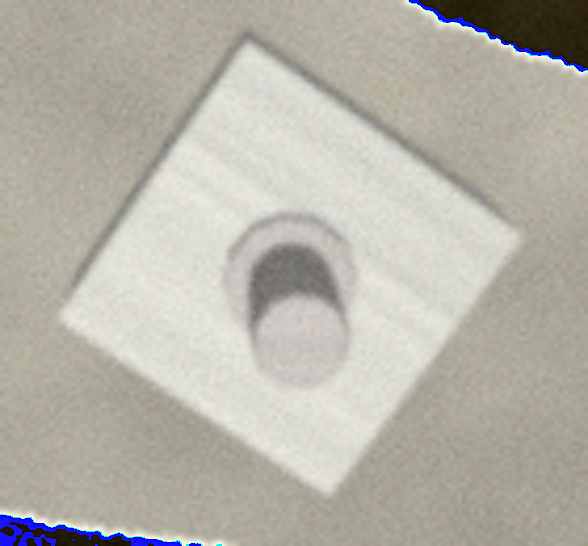

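```bash
python3 - <<'E'
from h import *
d=load('w1'); s=get_state(); C=lambda x,y:(270+(x+.5)/4.2-.5,150+(y+.5)/4.2-.5)
a=onz(d,*C(300,341),.082,True);b=onz(d,*C(290,277),.045,True);print(C(300,341),a,b)
print('stand',np.mean([onz(d,*C(*c),.04,True) for c in((247,35),(522,235),(331,495),(62,319))],0))
print(s['tcp_pos'])
E
```

```text
(341.04761904761904, 230.8095238095238) [ 0.46523733 -0.27042037  0.082     ] [ 0.46551603 -0.26961519  0.045     ]
stand [ 0.465656   -0.27040659  0.04      ]
[ 0.45048678 -0.28217263  0.32366443]
```

```bash
python3 -m pendant '8 6 0 0 0 0; 15 12 -8 0 0 0; 15 12 -25 0 0 0; 15 12 -50 0 0 0; 15 12 -65 0 0 0;15 12 -65 0 0 0;15 12 -65 0 0 0'; python3 - <<'E'
from h import *
d=snap('wrist','w2'); s=get_state(); print(s['tcp_pos'])
print(proj(d,[.4655,-.2703,.082],True),proj(d,[.4655,-.2703,.045],True))
E
```

```text
t: 1.87
tcp_pos: [0.4658, -0.2698, 0.2585]
tcp_rot: [-1.55, 0.299, -0.297]
contact_force: [0.7, 1.1, -0.4]
gripper_width: 1.001
[ 0.46605115 -0.27003072  0.25930538]
(np.float64(325.65269896338305), np.float64(305.6722481293383)) (np.float64(325.4708732990624), np.float64(274.30742983142153))
```

View pics/w2.png

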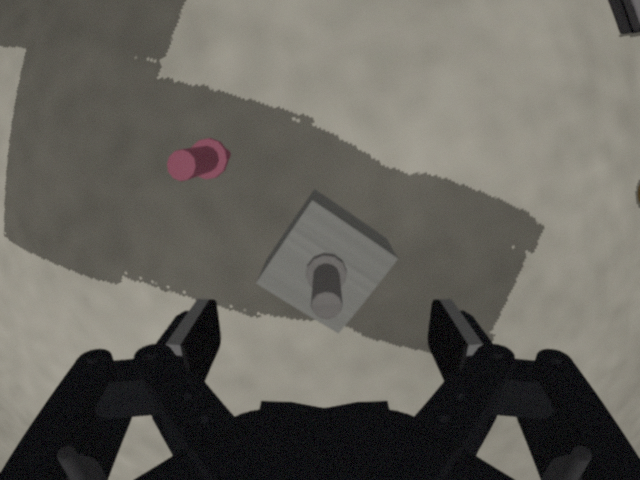

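The pin top is at (326,304), centred between the jaws at column ~325. I'll go down and grip.

```bash
python3 -m pendant '0 0 -12 0 0 0; 0 0 -28 0 0 0; 0 0 -35 0 0 0; 0 0 -35 0 0 0; 0 0 -35 0 0 0' && python3 -m pendant '0 0 0 0 0 0;0 0 0 0 0 0;0 0 0 0 0 0;0 0 0 0 0 0;0 0 0 0 0 0;0 0 0 0 0 0;0 0 0 0 0 0;0 0 0 0 0 0;0 0 0 0 0 0;0 0 0 0 0 0' -1 50; python3 - <<'E'
from h import *
d=snap('wrist','w3'); s=get_state(); print(s['tcp_pos'],s['contact_force'],s['gripper_width'])
E
```

```text
t: 2.33
tcp_pos: [0.4661, -0.27, 0.2245]
tcp_rot: [-1.55, 0.297, -0.298]
contact_force: [0.1, 0.1, -0.1]
gripper_width: 1.001
t: 3.17
tcp_pos: [0.466, -0.2698, 0.224]
tcp_rot: [-1.55, 0.297, -0.298]
contact_force: [-0.7, 0.3, 6.1]
gripper_width: 0.144
[ 0.46595875 -0.26982836  0.22395129] [-1.0073236   0.5308443   6.01195797] 0.1451784096066866
```

View pics/w3.png

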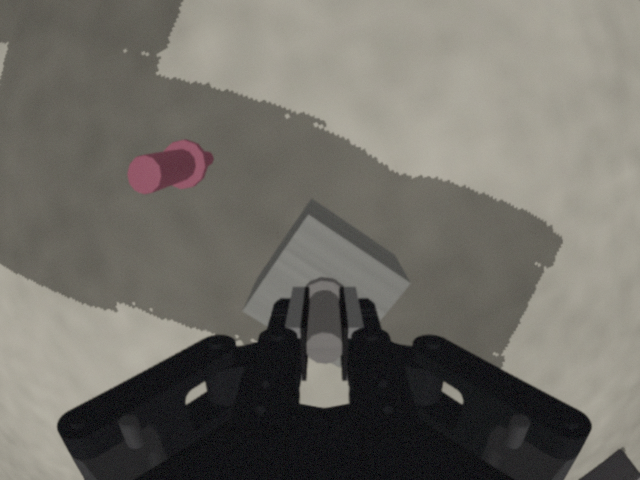

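```bash
python3 -m pendant '0 0 5 0 0 0; 0 0 15 0 0 0; 0 0 32 0 0 0; 0 0 55 0 0 0;0 0 80 0 0 0;0 0 100 0 0 0;0 0 115 0 0 0;0 0 120 0 0 0;0 0 120 0 0 0'; python3 - <<'E'
from h import *
d=snap('wrist','w4'); s=get_state(); print(s['tcp_pos'],s['contact_force'],s['gripper_width'])
snap('scene','s4')
E
```

```text
t: 3.97
tcp_pos: [0.4661, -0.2699, 0.3447]
tcp_rot: [-1.551, 0.296, -0.299]
contact_force: [-1.0, -0.7, -0.0]
gripper_width: 0.145
[ 0.46595964 -0.26980517  0.34357924] [ 0.69597419  0.54927856 -1.82150744] 0.14166444229729408
```

View pics/w4.png

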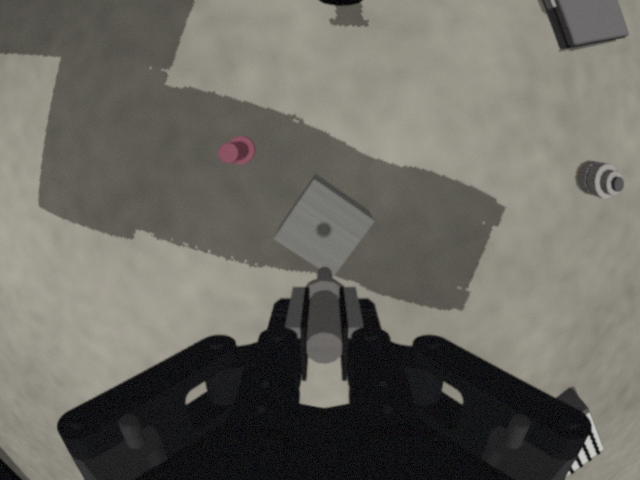

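View pics/s4.png

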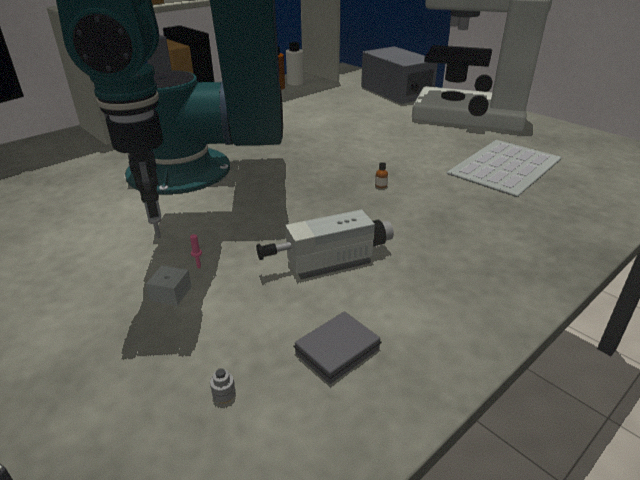

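The pin is gripped and clear, and the stand at (323,228) is empty. I'll stop short of the unit to look at the holes.

```bash
python3 -m pendant '4 9 0 0 0 0; 13 30 0 0 0 0; 26 60 0 0 0 0; 42 95 0 0 0 0;57 130 0 0 0 0;72 165 0 0 0 0;88 200 0 0 0 0;103 233 0 0 0 0;115 262 0 0 0 0;123 279 0 0 0 0' && python3 -m pendant '0 0 0 0 0 0;0 0 0 0 0 0;0 0 0 0 0 0'; python3 - <<'E'
from h import *
d=snap('wrist','w5'); s=get_state(); print(s['tcp_pos'],cv2.Rodrigues(s['tcp_rot'])[0].round(4),s['contact_force'],s['gripper_width'])
print(proj(d,[.6055,.0507,.0885],True))
cv2.imwrite('pics/c5.png',cv2.resize(d['image'][130:390,190:450],None,fx=2.3,fy=2.3,interpolation=2))
E
```

```text
t: 4.9
tcp_pos: [0.5894, 0.0129, 0.3426]
tcp_rot: [-1.55, 0.297, -0.294]
contact_force: [0.4, 0.3, -0.1]
gripper_width: 0.147
t: 5.15
tcp_pos: [0.5886, 0.0093, 0.343]
tcp_rot: [-1.551, 0.298, -0.296]
contact_force: [-0.3, 0.1, -0.6]
gripper_width: 0.143
[0.58859853 0.00885953 0.34326105] [[ 9.288e-01 -1.000e-03  3.705e-01]
 [-3.705e-01  0.000e+00  9.288e-01]
 [-1.000e-03 -1.000e+00 -3.000e-04]] [-0.59308682  0.71876301 -1.03021462] 0.14757937381226044
(np.float64(326.1728583414052), np.float64(178.2964935913035))
```

View pics/c5.png

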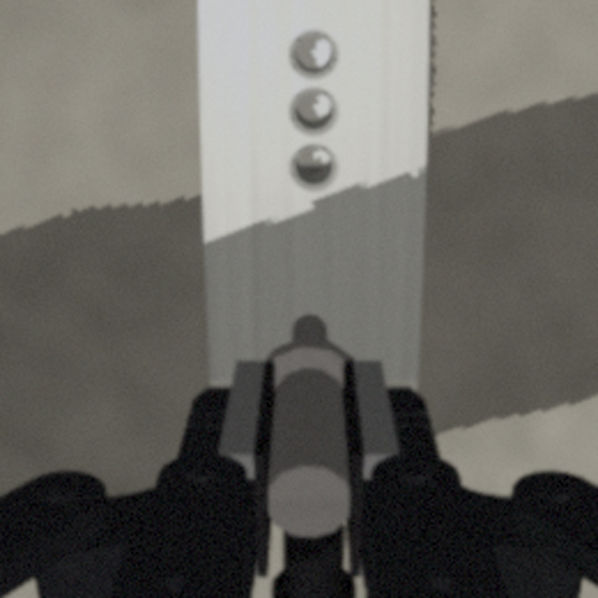

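```bash
python3 - <<'E'
from h import *
d=load('w5'); s=get_state(); C=lambda x,y:(190+(x+.5)/2.3-.5,130+(y+.5)/2.3-.5)
for c in((314,53),(314,108),(313,166)): print('hole',onz(d,*C(*c),.0885,True))
p=s['tcp_pos'];R=cv2.Rodrigues(s['tcp_rot'])[0]
print('edges yaw');a=onz(d,*C(198,20),.0885,True);b=onz(d,*C(208,370),.0885,True);print(a,b,(a-b)/np.linalg.norm(a-b))
a=onz(d,*C(431,20),.0885,True);b=onz(d,*C(421,370),.0885,True);print(a,b,(a-b)/np.linalg.norm(a-b))
for h in(.155-.014,.155+.023,.155+.062,.155+.062-.006):
    u=proj(d,p+R@[0,h,0],True); print(h,u,((u[0]-190)*2.3,(u[1]-130)*2.3))
print('top xy',onz(d,*C(310,500),p[2]-.141,True)[:2]-p[:2], 'tip far edge exp',[ ((u-190)*2.3,(v-130)*2.3) for u,v in [proj(d,p+R@[0,.155+.056,.004],True)]])
E
```

```text
hole [0.61123558 0.06502016 0.0885    ]
hole [0.60590123 0.05160184 0.0885    ]
hole [0.59994601 0.03732622 0.0885    ]
edges yaw
[0.58665419 0.08444873 0.0885    ] [ 0.55029722 -0.00630523  0.0885    ] [3.71878975e-01 9.28281222e-01 2.83899216e-16]
[0.64273378 0.06217719 0.0885    ] [ 0.60696528 -0.02888046  0.0885    ] [0.36561568 0.93076591 0.        ]
0.141 (np.float64(326.2072551458744), np.float64(350.70852849650606)) (np.float64(313.2766868355111), np.float64(507.6296155419639))
0.178 (np.float64(325.81837502296423), np.float64(304.0526280095043)) (np.float64(312.38226255281774), np.float64(400.3210444218599))
0.217 (np.float64(325.5400751124332), np.float64(271.73322029800704)) (np.float64(311.7421727585964), np.float64(325.98640668541617))
0.211 (np.float64(325.57656432319817), np.float64(275.92337923239205)) (np.float64(311.82609794335576), np.float64(335.6237722345017))
top xy [-0.00013695  0.00162446] tip far edge exp [(np.float64(311.85744475522966), np.float64(319.05912271354157))]
```

```bash
python3 -m pendant '4 9 0 0 0 0; 10 25 -3 0 0 0; 15 37 -12 0 0 0; 17 42 -22 0 0 0; 17 42 -28 0 0 0;17 42 -28 0 0 0;17 42 -28 0 0 0;17 42 -28 0 0 0'; python3 - <<'E'
from h import *
d=snap('wrist','w6'); s=get_state(); print(s['tcp_pos'],s['contact_force'],s['gripper_width'])
cv2.imwrite('pics/c6.png',cv2.resize(d['image'][200:390,230:430],None,fx=3,fy=3,interpolation=2))
e=snap('scene','s6');cv2.imwrite('pics/c7.png',cv2.resize(e['image'][120:290,240:410],None,fx=3.5,fy=3.5,interpolation=2))
p=s['tcp_pos'];print(p[2]-.217)
for q in ([.6055,.0508,.0885],[.6111,.0647,.0885],p-[0,0,.217]): u=proj(e,q);print((u[0]-240)*3.5,(u[1]-120)*3.5)
E
```

```text
t: 5.87
tcp_pos: [0.6059, 0.0507, 0.3159]
tcp_rot: [-1.55, 0.298, -0.298]
contact_force: [0.3, 0.8, -0.0]
gripper_width: 0.149
[0.60592745 0.05071049 0.3161181 ] [-0.30860069 -0.19534728  0.05509681] 0.14372665843097363
0.09911809602866303
371.8392452649298 351.513179009179
396.413294523734 346.5461790183655
372.7148611892147 335.6363519609112
```

View pics/c6.png

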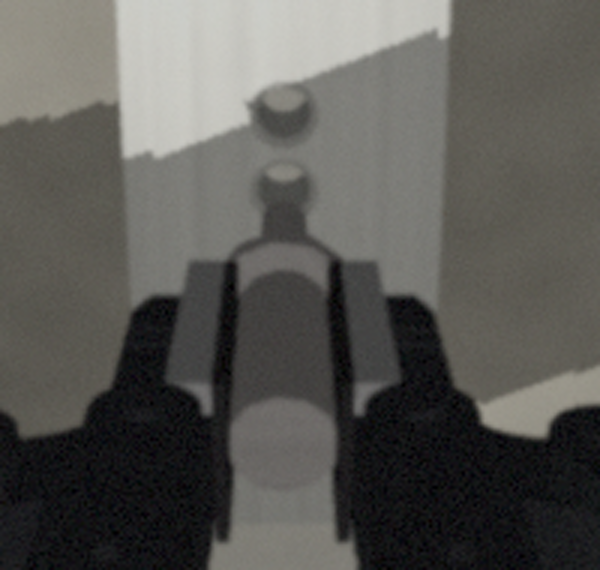

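View pics/c7.png

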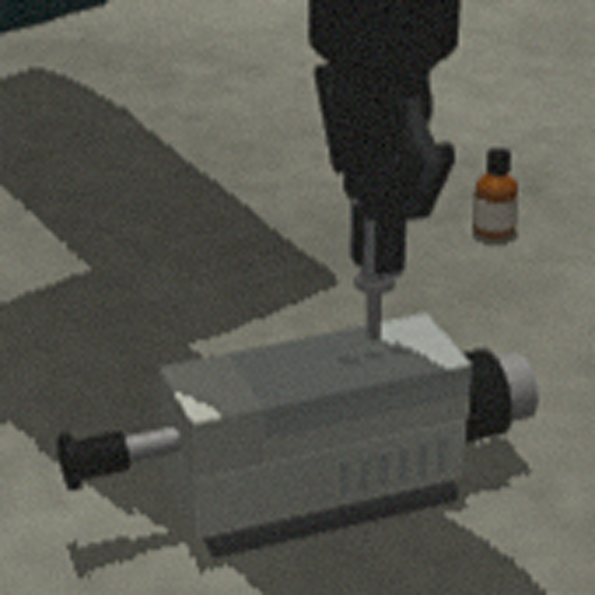

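```bash
python3 - <<'E'
from h import *
d=load('w6')
for q in ([.6055,.0508,.0885],[.6112,.0648,.0885],[.6,.037,.0885]): u=proj(d,q,True);print((u[0]-230)*3,(u[1]-200)*3)
p=get_state()['tcp_pos'];
C=lambda x,y:(230+(x+.5)/3-.5,200+(y+.5)/3-.5)
print(onz(d,*C(284,112),.0885,True),onz(d,*C(284,188),.0885,True))
for z in (.217,.211):
  for r in(-.004,.004): u=proj(d,p+[.37*r,.93*r,-z],True);print(z,r,(u[0]-230)*3,(u[1]-200)*3)
E
```

```text
283.28063097292625 192.53608659671283
283.859175187185 114.77514180697267
283.306403822124 265.28893290275613
[0.61132008 0.06552429 0.0885    ] [0.60585898 0.05184095 0.0885    ]
0.217 -0.004 285.7644828393681 233.14442211927417
0.217 0.004 285.7550083765291 191.1503860987658
0.211 -0.004 285.8612976838729 246.14635256473093
0.211 0.004 285.85416768408516 203.1250631995277
```

```bash
python3 -m pendant '0 0 -4 0 0 0; 0 0 -9 0 0 0; 0 0 -14 0 0 0; 0 0 -19 0 0 0;0 0 -19 0 0 0;0 0 -19 0 0 0'
```

```text
t: 6.47
tcp_pos: [0.6058, 0.0512, 0.2963]
tcp_rot: [-1.55, 0.298, -0.297]
contact_force: [0.1, -0.7, 0.7]
gripper_width: 0.147
```

```bash
python3 -m pendant '0 0 -5 0 0 0; 0 0 -11 0 0 0; 0 0 -17 0 0 0; 0 0 -21 0 0 0;0 0 -22 0 0 0;0 0 -22 0 0 0' && python3 -m pendant '0 0 -1 0 0 0; 0 0 -2 0 0 0; 0 0 -3 0 0 0;0 0 -3 0 0 0;0 0 -3 0 0 0'
```

```text
t: 6.97
tcp_pos: [0.6059, 0.0512, 0.2743]
tcp_rot: [-1.55, 0.298, -0.297]
contact_force: [0.6, 0.6, -0.5]
gripper_width: 0.143
t: 7.38
tcp_pos: [0.606, 0.0512, 0.2725]
tcp_rot: [-1.55, 0.296, -0.298]
contact_force: [-1.5, -0.7, 7.1]
gripper_width: 0.146
```

```bash
python3 -m pendant '0 0 -1 0 0 0; 0 0 -2 0 0 0; 0 0 -2 0 0 0;0 0 -2 0 0 0'; python3 - <<'E'
from h import *
d=snap('wrist','w8'); s=get_state(); print(s['tcp_pos'],s['contact_force'],s['gripper_width'])
e=snap('scene','s8')
a=cv2.resize(d['image'][230:390,250:410],None,fx=2.5,fy=2.5,interpolation=2);b=cv2.resize(e['image'][170:270,280:400],(480,400),interpolation=2)
cv2.imwrite('pics/c8.png',np.hstack([a,b])[:, :800])
E
```

```text
t: 7.72
tcp_pos: [0.6059, 0.0513, 0.2723]
tcp_rot: [-1.55, 0.295, -0.299]
contact_force: [-10.2, -0.6, 30.8]
gripper_width: 0.144
[0.60588647 0.05126634 0.27231969] [-10.22679377   0.48856479  30.40652598] 0.14358631220146137
```

View pics/c8.png

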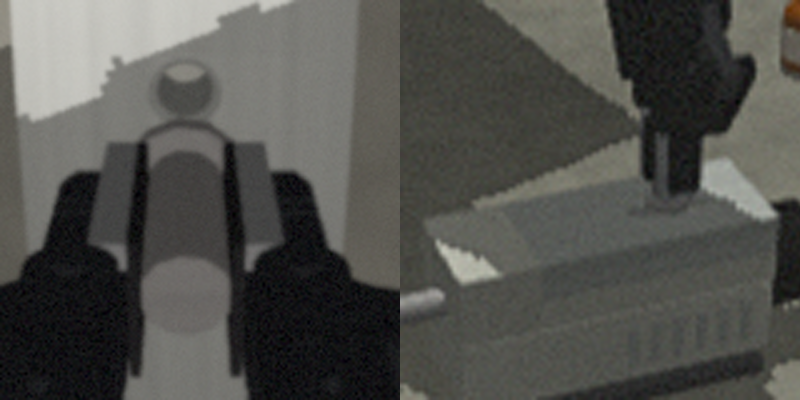

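The flange sits on the plate. It is stiff at 30 N, and one free hole is visible beyond it at (185,90) in the crop. I'll relax and release.

```bash
python3 -m pendant '0 0 1 0 0 0; 0 0 2 0 0 0; 0 0 2.5 0 0 0;0 0 2.5 0 0 0' && python3 -m pendant '0 0 0 0 0 0;0 0 0 0 0 0;0 0 0 0 0 0;0 0 0 0 0 0;0 0 0 0 0 0;0 0 0 0 0 0;0 0 0 0 0 0;0 0 0 0 0 0' 1 && python3 -m pendant '0 0 5 0 0 0; 0 0 18 0 0 0; 0 0 38 0 0 0; 0 0 62 0 0 0; 0 0 80 0 0 0;0 0 85 0 0 0;0 0 85 0 0 0'; python3 - <<'E'
from h import *
d=snap('wrist','w9'); s=get_state(); print(s['tcp_pos'],s['contact_force'],s['gripper_width'])
e=snap('scene','s9')
a=cv2.resize(d['image'][150:310,230:420],(475,400),interpolation=2);b=cv2.resize(e['image'][170:270,280:360],(320,400),interpolation=2)
cv2.imwrite('pics/c9.png',np.hstack([a,b]))
q=np.array([.6055,.0508,.0885])
for z in (0,.005,.042): print(z,[((u-280)*4,(v-170)*4) for u,v in[proj(e,q+[0,0,z])]],[((u-230)*2.5,(v-150)*2.5) for u,v in[proj(d,q+[0,0,z],True)]])
E
```

```text
t: 8.15
tcp_pos: [0.606, 0.0512, 0.2725]
tcp_rot: [-1.55, 0.297, -0.298]
contact_force: [-0.9, 0.0, 6.3]
gripper_width: 0.147
t: 8.82
tcp_pos: [0.6059, 0.0512, 0.2722]
tcp_rot: [-1.55, 0.297, -0.297]
contact_force: [0.1, 0.4, -0.7]
gripper_width: 1.002
t: 9.4
tcp_pos: [0.6062, 0.0512, 0.3587]
tcp_rot: [-1.55, 0.295, -0.299]
contact_force: [0.7, 0.4, -0.5]
gripper_width: 0.997
[0.60599125 0.05117846 0.35734263] [ 0.11748388 -0.02090746 -0.80841042] 0.9998899113988959
0 [(np.float64(264.95913744563404), np.float64(201.7293474390617))] [(np.float64(233.11452385511814), np.float64(233.51702951940084))]
0.005 [(np.float64(265.1998029693109), np.float64(193.02570366437033))] [(np.float64(233.11586064489077), np.float64(239.02199579670125))]
0.042 [(np.float64(267.0244357428021), np.float64(127.03804811045597))] [(np.float64(233.1291242129113), np.float64(287.53226270960954))]
```

View pics/c9.png

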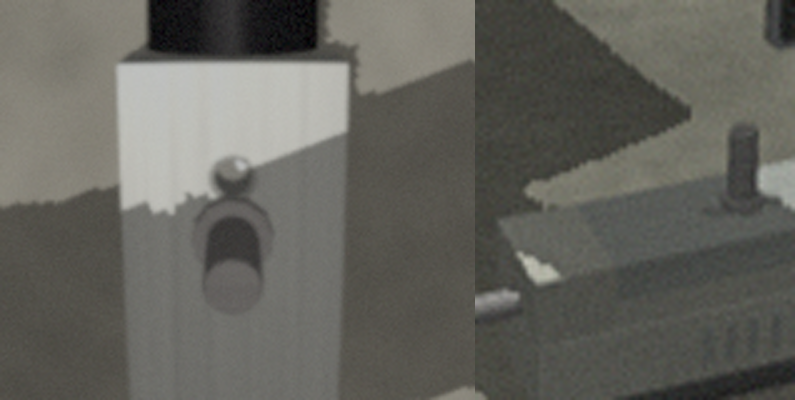

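```bash
python3 -m pendant '-4 -9 0 0 0 0; -12 -30 0 0 0 0; -24 -60 0 0 0 0; -37 -92 -10 0 0 0; -48 -120 -30 0 0 0; -57 -142 -48 0 0 0;-60 -150 -57 0 0 0;-60 -150 -57 0 0 0;-60 -150 -57 0 0 0;-60 -150 -57 0 0 0'; python3 - <<'E'
from h import *
d=snap('wrist','w10'); s=get_state(); print(s['tcp_pos'],s['gripper_width'])
cv2.imwrite('pics/c10.png',cv2.resize(d['image'][150:350,220:430],None,fx=2.8,fy=2.8,interpolation=2))
e=snap('scene','s10'); snap('top','t10')
cv2.imwrite('pics/c11.png',cv2.resize(e['image'][190:280,240:350],None,fx=5,fy=5,interpolation=2))
E
```

```text
t: 10.33
tcp_pos: [0.5463, -0.0982, 0.3007]
tcp_rot: [-1.55, 0.297, -0.297]
contact_force: [0.2, 0.3, -0.1]
gripper_width: 1.001
[ 0.54647891 -0.09803083  0.30088548] 1.0001193906519419
```

View pics/c10.png

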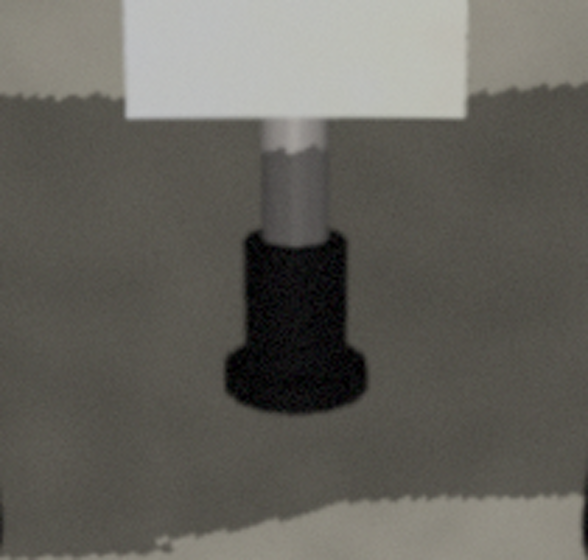

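View pics/c11.png

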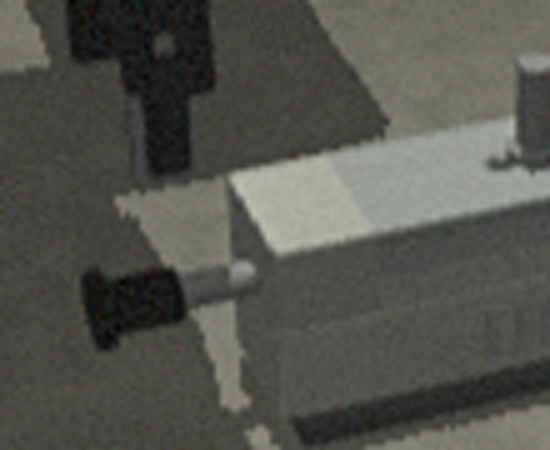

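```bash
python3 - <<'E'
from h import *
d=load('w10'); p=get_state()['tcp_pos']; C=lambda x,y:(220+(x+.5)/2.8-.5,150+(y+.5)/2.8-.5)
ux=np.array([.3705,.9288,0]);uy=np.array([-.9288,.3705,0])
def rel(q): r=q-p; return r@ux,r@uy
for c,z in(((296,300),.060),((296,235),.071),((295,200),.06),((296,412),.043),((296,345),.076)): print(c,rel(onz(d,*C(*c),z,True)))
print('face',rel(onz(d,*C(296,117),.0885,True)),'face edges',rel(onz(d,*C(124,0),.0885,True)),rel(onz(d,*C(127,117),.0885,True)),rel(onz(d,*C(466,117),.0885,True)),rel(onz(d,*C(467,0),.0885,True)))
K=p+ux*0; 
for dx in (14,-14,-20): q=p.copy();q[2]=.06;q=q+ux*dx/1e3; u=proj(d,q,True);print(dx,(u[0]-220)*2.8,(u[1]-150)*2.8)
E
```

```text
(296, 300) (np.float64(-0.00040688512452874073), np.float64(-0.000313192915833221))
(296, 235) (np.float64(0.0169213573303563), np.float64(-0.0002431139807956388))
(295, 200) (np.float64(0.02139438392130867), np.float64(-6.995811645123685e-05))
(296, 412) (np.float64(-0.03458948544436198), np.float64(-0.0004407090417553345))
(296, 345) (np.float64(-0.0043937827802374985), np.float64(-0.0002631523567716916))
face (np.float64(0.04316957305510639), np.float64(-0.0001390056646945262)) face edges (np.float64(0.06405089598252427), np.float64(0.029704257579998224)) (np.float64(0.04335407894833801), np.float64(0.029689539202645117)) (np.float64(0.04341314223768103), np.float64(-0.03018337583258331)) (np.float64(0.06411847178759822), np.float64(-0.029792963970253793))
14 293.7160977236489 233.63846632793133
-14 293.5353181626502 358.38641385536044
-20 293.49511359764927 383.7285972671739
```

```bash
python3 -m pendant '0 0 -10 0 0 0; 0 0 -28 0 0 0; 0 0 -50 0 0 0; 0 0 -70 0 0 0; 0 0 -82 0 0 0; 0 0 -86 0 0 0; 0 0 -86 0 0 0;0 0 -86 0 0 0'; python3 - <<'E'
from h import *
d=snap('wrist','w12'); s=get_state(); print(s['tcp_pos'],s['contact_force'],s['gripper_width'])
cv2.imwrite('pics/c12.png',d['image'][100:480])
E
```

```text
t: 11.15
tcp_pos: [0.5464, -0.0986, 0.215]
tcp_rot: [-1.55, 0.296, -0.298]
contact_force: [-0.2, 0.2, -0.6]
gripper_width: 0.999
[ 0.54641306 -0.09868564  0.21523523] [ 0.76068689 -0.99611527 -0.21257822] 0.9986921581610954
```

View pics/c12.png

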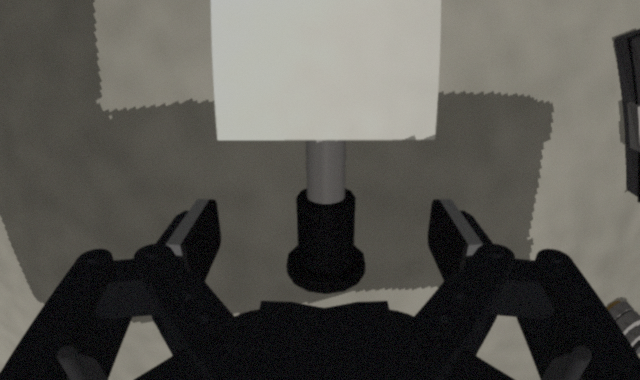

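The knob waist sits centred between the pads at (326,320 full-frame). I'll close on it.

```bash
python3 -m pendant '0 0 0 0 0 0;0 0 0 0 0 0;0 0 0 0 0 0;0 0 0 0 0 0;0 0 0 0 0 0;0 0 0 0 0 0;0 0 0 0 0 0;0 0 0 0 0 0;0 0 0 0 0 0;0 0 0 0 0 0' -1 40; python3 - <<'E'
from h import *
d=snap('wrist','w13'); s=get_state(); print(s['tcp_pos'],s['contact_force'],s['ft_torque'],s['gripper_width'])
cv2.imwrite('pics/c13.png',d['image'][100:480])
E
```

```text
t: 12.03
tcp_pos: [0.5462, -0.099, 0.2145]
tcp_rot: [-1.551, 0.297, -0.298]
contact_force: [2.7, -2.1, 3.7]
gripper_width: 0.247
[ 0.54620497 -0.09895282  0.21447726] [ 2.83802279 -2.91205873  4.738265  ] [-0.45583249 -0.5203864  -0.05265898] 0.24400174261279653
```

View pics/c13.png

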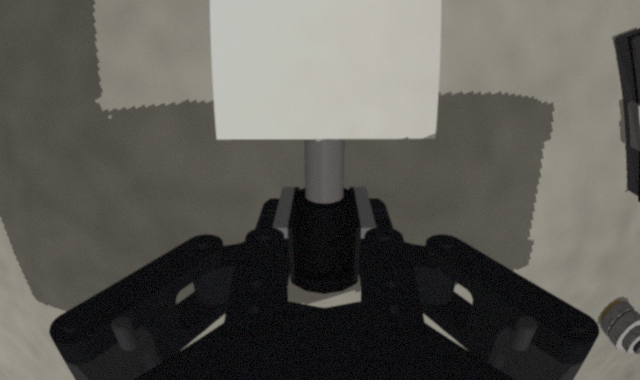

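```bash
python3 -m pendant '0.3 -0.1 0.4 0 0 0;-0.4 -2.0 0.4 0 0 0;-1.6 -4.7 0.4 0 0 0;-2.7 -7.5 0.4 0 0 0;-3.8 -10.3 0.4 0 0 0;-4.9 -13.1 0.4 0 0 0;-6.0 -15.9 0.4 0 0 0;-7.1 -18.7 0.4 0 0 0;-7.9 -20.5 0.4 0 0 0;-7.9 -20.5 0.4 0 0 0'; python3 - <<'E'
from h import *
s=get_state(); ux=np.array([.3705,.9288,0]);uy=np.array([-.9288,.3705,0])
f=s['contact_force'];q=s['tcp_pos']-[.54620,-.09895,.21448];print('F',f@ux,f@uy,f[2],'disp',q@ux,q@uy,q[2],s['ft_torque'],s['gripper_width'])
E
```

```text
t: 12.92
tcp_pos: [0.5381, -0.1191, 0.2145]
tcp_rot: [-1.548, 0.297, -0.297]
contact_force: [4.1, 3.7, 1.7]
gripper_width: 0.243
F 4.967252119562975 -2.4103275003909626 1.7299491879167115 disp -0.021705273118631057 0.00010242279655080493 4.557492684625908e-05 [ 0.57781739 -0.85079346 -0.10180603] 0.24338483241702566
```

```bash
python3 -m pendant '-0.2 -1.0 0 0 0 0;-0.5 -2.0 0 0 0 0;-0.9 -2.9 0 0 0 0;-1.2 -3.7 0 0 0 0;-1.2 -3.7 0 0 0 0'; cat > f.py <<'E'
from h import *
s=get_state(); ux=np.array([.3705,.9288,0]);uy=np.array([-.9288,.3705,0])
f=s['contact_force'];q=s['tcp_pos']-[.54620,-.09895,.21448];print('F',f@ux,f@uy,f[2],'disp',q@ux,q@uy,q[2],s['ft_torque'],s['gripper_width'])
E
python3 f.py
```

```text
t: 13.33
tcp_pos: [0.5369, -0.1225, 0.2145]
tcp_rot: [-1.548, 0.297, -0.297]
contact_force: [4.7, 5.7, 0.8]
gripper_width: 0.243
F 7.005388418942978 -2.2774462044877954 0.7539061876256495 disp -0.02533752403494276 -5.624129397806439e-05 -2.2668505654188653e-05 [ 1.05797461 -0.87854892 -0.120574  ] 0.24300857726157282
```

```bash
python3 -m pendant '-0.2 -0.5 0 0 0 0;-0.3 -0.9 0 0 0 0;-0.3 -0.9 0 0 0 0;-0.3 -0.9 0 0 0 0'; python3 f.py;  python3 -m pendant '-0.1 -0.5 0 0 0 0;-0.2 -0.7 0 0 0 0;-0.2 -0.7 0 0 0 0;-0.2 -0.7 0 0 0 0'; python3 f.py
```

```text
t: 13.67
tcp_pos: [0.5365, -0.1233, 0.2144]
tcp_rot: [-1.548, 0.297, -0.296]
contact_force: [4.9, 6.1, -0.2]
gripper_width: 0.244
F 7.498297979162099 -2.3198034622047023 -0.19067309524659914 disp -0.026170420730596493 -4.9848109308898644e-05 -5.860606663715684e-05 [ 1.08367609 -0.90518124 -0.08375611] 0.24444511227073645
t: 14.0
tcp_pos: [0.5363, -0.1239, 0.2144]
tcp_rot: [-1.548, 0.297, -0.296]
contact_force: [5.3, 6.2, 1.3]
gripper_width: 0.242
F 7.7372951919653215 -2.6489432070553973 1.254356113185062 disp -0.026854990851175507 -9.822374010032275e-05 -5.280622672398927e-05 [ 1.25467794 -0.95355324 -0.11354896] 0.2423198099506017
```

```bash
python3 - <<'E'
from h import *
d=snap('wrist','w14'); c=load('w13')
a=lambda i:cv2.resize(i[200:410,225:425],(400,420),interpolation=2)
cv2.imwrite('pics/c14.png',np.clip(np.hstack([a(c['image']),a(d['image'])]).astype(float)*1.8,0,255).astype(np.uint8))
s=get_state();print(cv2.Rodrigues(s['tcp_rot'])[0].round(4))
E
```

```text
[[ 9.293e-01  2.000e-04  3.693e-01]
 [-3.693e-01  2.600e-03  9.293e-01]
 [-7.000e-04 -1.000e+00  2.500e-03]]
```

View pics/c14.png

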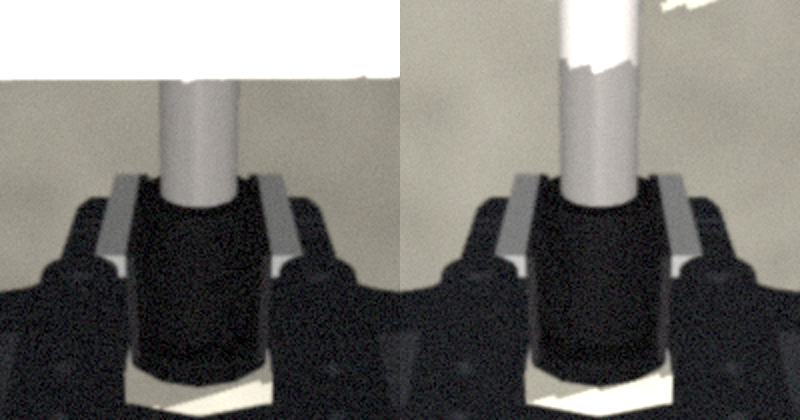

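```bash
for i in 1; do python3 -m pendant '-0.1 -0.5 0 0 0 0;-0.2 -0.7 0 0 0 0;-0.2 -0.7 0 0 0 0;-0.2 -0.7 0 0 0 0'; python3 f.py; done
```

```text
t: 14.38
tcp_pos: [0.5362, -0.1244, 0.2144]
tcp_rot: [-1.547, 0.297, -0.296]
contact_force: [6.3, 8.8, 1.1]
gripper_width: 0.241
F 10.489689253279867 -2.564933600708952 1.0596225121552378 disp -0.0273554696869561 -0.0001485995818923079 -8.231690240900758e-05 [ 1.71410281 -1.18391628 -0.18187666] 0.24090763280636004
```

```bash
python3 -m pendant '-0.1 -0.5 0 0 0 0;-0.2 -0.7 0 0 0 0;-0.2 -0.7 0 0 0 0;-0.2 -0.7 0 0 0 0'; python3 f.py; python3 - <<'E'
from h import *
d=snap('wrist','w15'); c=load('w13')
a=lambda i:cv2.resize(i[270:410,250:400],(400,373),interpolation=2)
cv2.imwrite('pics/c15.png',np.clip(np.hstack([a(c['image']),a(d['image'])]).astype(float)*2.5,0,255).astype(np.uint8))
print(cv2.Rodrigues(get_state()['tcp_rot'])[0].round(4))
E
```

```text
t: 14.72
tcp_pos: [0.536, -0.1249, 0.2144]
tcp_rot: [-1.546, 0.296, -0.296]
contact_force: [7.2, 11.5, -0.3]
gripper_width: 0.245
F 13.311411013637386 -2.4587049154867273 -0.28197393774139545 disp -0.027826969110083158 -0.0001580944524925236 -7.711149313438526e-05 [ 2.34311861 -1.39272121 -0.23731576] 0.24472606154365978
[[ 9.295e-01  7.000e-04  3.688e-01]
 [-3.688e-01  4.200e-03  9.295e-01]
 [-9.000e-04 -1.000e+00  4.200e-03]]
```

View pics/c15.png

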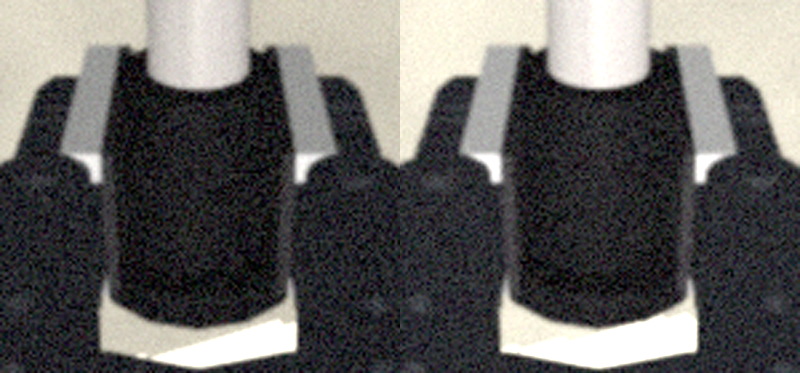

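```bash
python3 - <<'E'
from h import *
e=snap('scene','s16'); t=snap('top','t16')
cv2.imwrite('pics/c16.png',np.hstack([cv2.resize(e['image'][170:290,230:400],(566,400),interpolation=2),cv2.resize(t['image'][205:325,290:360],(233,400),interpolation=2)]))
E
python3 f.py
```

```text
F 14.340469702820535 -1.7899126044844618 0.3029947041373398 disp -0.02779568362771361 -0.00017348562134850143 -0.0001064725838137992 [ 2.34721602 -1.40547814 -0.17287079] 0.24188989149357365
```

View pics/c16.png

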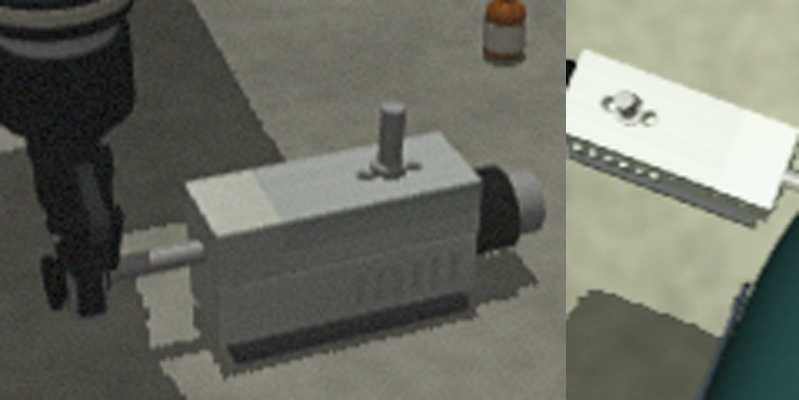

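The pin stands home in the middle hole, with a free hole on each side of its flange. The rod is out against the stop and the grip has not slipped. I'll hand in.

```bash
python3 -c "
from plant import ticket
print(ticket.close_job())"
```

```text
the job is handed in; nothing more can be done
None
```

The attenuator unit is at its half step and I handed the job in at about 15 s, still holding the knob out against the pin.

**Pin:** I took the steel pin from its stand, left the pink look-alike alone, and pushed the pin into the middle hole. The flange met the plate solidly at about 30 N, and I then let go. The last pictures show the pin standing home with a free hole on each side of it.

**Knob:** I gripped the waist and drew the rod straight out along the bore. The pull was 5 N against the spring, rising steeply from about 27 mm of travel to 13–14 N against the stop. Sideways force stayed at about 4 N or less, and the wrist pictures show no slip of the knob in the pads.

**Disagreement:** the arm's travel at the end reads 27.8 mm, or about 27.2 mm at the knob once the slight tool tilt is taken off. That is a little over the stated 25–27 mm. I put the difference down to the arm and gripper flexing under the pull. The steep force rise, far short of the 41–42 mm stops, points to the middle-hole stop.

The oil bottle, objective and slide box were not touched.

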